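# Bleed the leak-test cell and hold its gate open

### The arm

A 6-joint arm with a two-finger parallel gripper is mounted at the origin on the work surface. World frame = base frame: x ahead of the robot, y to its left, z up, the work surface at z = 0. Lengths are in m, angles in rad, forces in N, time in s.
With the tool pointing down it reaches from about 0.25 to 0.775 m from the base axis. Payload 4 kg.
Tool frame: the origin (TCP) lies at the very end of the fingers, on their centre line; the grasp point (between the pads) lies 19 mm behind it (manip.tcp_to_grasp is the distance from the TCP to the grasp point, in m); x points along the fingers, z is the direction in which the jaws open and shut, and the axes are right-handed (so a half turn about x gives the same grasp; the last joint's range is limited). The gripper opens to 94 mm and grips with 3 to 60 N. Pads are 16 mm wide; open, the fingers measure 119 mm over their backs; the gripper's body (75 mm by 177 mm) begins 78 mm behind the grasp point.
Start: joints at [1.12, 0.087, 1.371, -0, 1.684, -0.103], TCP at [0.187, 0.517, 0.206] pointing down, gripper open.
Joint ranges: [-3.1, 3.1], [-0.76, 2.03], [0.27, 2.55], [-1.08, 4.22], [0.17, 2.65], [-2.57, 2.57]. Speed limits (rad/s): [2.79, 2.79, 3.14, 3.14, 3.14, 3.14].

### API

Orientations are given as a unit quaternion [x, y, z, w].
In Python, from workcell import manip gives the robot as it stands.
- The arm moves only by the tool servo_tool, never from a script. Its argument "rows" is a list that holds one entry, the list of rows, each a list of 5 numbers: the shift along the tool's x, y, z in m, then the turn about the tool's x in rad, then the closure in counts, from 0 (fully open) to 255 (shut). A call has 1 to 5 rows; each row shifts and turns the commanded pose from where the row before left it, along the tool's axes as they then stand; what a row does not reach is not made up. A row lasts 1/8 s, in which the tool goes at most 62.5 mm and 10.7 degrees, less where a joint would pass 70% of its speed; a pose out of reach is approached as far as the arm can. A call is refused whole if a number of a shift passes 0.0625 or a number of a turn 0.188, either way. A call with a gripper value outside its range is refused whole. The fingers move at their own pace and stop on an object; "newtons" is the grip in N (left out, the last holds). Time passes only in rows, so rows that do not move let the fingers close. It gives the time, the measured TCP pose, the force and the opening at its end, in the units of the state.
- manip.state(): the state, without advancing time (a new reading comes with each control period).
- manip.camera(name): name is "side" or "top"; returns a dict with "img" (400x640x3 uint8, blue, green, red), "camera_matrix" (3x3 intrinsics, pixels), "k1" (the pictures are not rectified: a ray, as slopes to the right and down, at radius r is drawn at 1 + k1 r^2 times it, then the intrinsics apply), "view" (4x4, takes a point from world to camera coordinates). Camera axes: x right, y down, z forward; pixel columns grow to the right and rows downward; lengths in m; the calibration is good to about 2 mm. A picture is of the moment at which its call begins. There is no depth.
- manip.finish_job(): hands the job in, once; it reports no verdict.
Trained networks look in the newest picture that a camera, given by its name, has taken for a name from the list of things; names that differ only in an ending like _2 or _b are one class to them, and where a whole thing is asked for, a point or a joint stands for the part that bears it (a point fixed in the world has none). Each returns a list of dicts, best first, with "score" (0 to 1); they miss things now and then, are a little off and sometimes report something else, mostly with a low value. They report only what shows in the picture. A call takes as long as a camera call. They do not tell look-alikes from the thing itself.
- manip.recognise(camera, label): "box" ([left, top, right, bottom] in pixels, round what is visible of it).
- manip.landmark_of(camera, label): "pixel" ([row, column] in pixels: a listed point, or the origin of a listed thing).
The state is a dict: "time": time; "joint_positions": joint angles; "joint_velocities": joint speeds; "joint_torque": joint torques, N m; "tcp_pos": TCP position; "orientation": TCP orientation; "force": force on the tool from outside, world axes, zero at the start; "torque": the same for the moment, N m; "finger_gap": finger opening in m.
Only numpy, scipy, OpenCV 4.12 (cv2) and the standard library are available. Lean on these libraries where they do the work, as an engineer would, in place of code of your own. Each camera call takes 0.05 s, during which the arm holds its last target.

### The job

Get the leak-test cell ready for unloading: first turn the bleed valve's T-handle from about shut to half open (45 degrees) to let the pressure off, then squeeze the large catch fully in and after it the small catch. Then take the gate by its upright pull, swing it past its detent and keep holding it by the pull wide open, at least three quarters of a right-angle turn (aim for about 75 degrees), against its closing spring: finish still holding it. Leave the valve at half open and do not shift the cup, the bin or the pipe tee on the bench.

Things in the scene. Friction and masses are not known exactly. Their poses are not given: they have to be found in the camera images.
- valve: fixed bleed valve: horizontal steel pipe 150 mm long, 24 mm thick, axis 45 mm up, along this frame's x; brass ball-valve block in its middle. Origin on the bench under the handle's turning axis; z up.
- handle_grip (a point): middle of the valve's T-handle, on its upright turning axis, 102 mm above the bench. The handle is a plain steel bar 66 mm long, 14 mm thick, 34 mm tall (from 79 to 113 mm above the bench), level, along this frame's y, thickness along x; z up. The frame turns with the handle.
- valve_handle (a joint): valve handle angle, rad: 0 = shut, bar square across the pipe; grows counter-clockwise seen from above; pi/4 = half open, bar at 45 degrees to the pipe (its end that points to the valve frame's +y when shut has turned towards the valve frame's -x); pi/2 = open, bar along the pipe. Starts between 0 and 0.25. Stiff (0.08 N m), stays where left.
- cell: the fixed leak-test cell, a grey box with flat metal-and-clear roof 120 mm above the bench. Origin on the bench under the gate's hinge axis. The shut gate runs from the hinge along this frame's -x for 257 mm; the cell lies on the -y side of the gate (to y = -0.22 m, x from -0.28 to +0.07 m) and the gate swings out to +y. z up. A detent housing 24 x 22 mm, rising 18 mm above the roof, stands at x = 54 mm, and a gauge 67 mm tall on the roof at x = 0, y = -190 mm.
- gate_hinge (a point): point on the gate's upright hinge axis, 151 mm above the bench (the height of pull_grip); axes as cell. It does not turn.
- gate (a joint): gate angle, rad: 0 = shut; grows as it swings out to the cell's +y (clockwise from above), stop at 1.57. Pull in the cell frame: hinge + 0.235 m x (-cos q, sin q). A spring always pushes it shut (0.6 to 0.8 N m, 3 N at the pull); a ball detent resists from 0.43 to 0.6 rad (up to 8 N in all). Let go from wide open, it swings shut. Locked shut until both catches are squeezed in.
- gate_pull: the gate's pull: plain upright black round bar standing on the gate's top rail, 16 mm in diameter (20 mm cap on the last 6 mm), from 115 to 177 mm above the bench, on the gate's centre line 235 mm from the hinge. Origin at its foot, z up. It is a sleeve that spins freely on its own axis, so its x and y axes mean nothing; the bar need not be followed in yaw.
- pull_grip (a point): point on the axis of the pull, 151 mm above the bench, where to grip it; z up, x and y spin with the sleeve.
- large_catch_grip (a point): middle between the two grips of the large catch, 150 mm above the bench. Its grips are flat black upright paddles 36 mm wide (along this frame's y), 8 mm thick (along x), tops 168 mm above the bench; the outer faces stand 54 mm apart along x, 34 mm when squeezed in. x is parallel to the shut gate, y towards the gate, z up. It sits on the cell roof, 40 mm behind the gate, 55 or 165 mm from the hinge (the two catches swap places); a base plate tops out 125 mm above the bench.
- large_catch_jaw (a joint): how far each grip of the large catch has moved in, m: 0 = latched, 0.010 = squeezed in fully (stop). The two grips are geared together and move equally. They drag with 5 N in all and stay where left.
- small_catch_grip (a point): middle between the two grips of the small catch, 150 mm above the bench. Its grips are thin round black posts 10 mm in diameter, tops 156 mm above the bench; outer sides 54 mm apart along this frame's x, 34 mm when squeezed in. Axes and seat as for the large catch; it has the other of the two places.
- small_catch_jaw (a joint): the same for the small catch: 0 = latched, 0.010 = squeezed in fully.
- metal_cup: loose bystander: aluminium cup 60 mm in diameter, 65 mm tall; origin at the centre of its underside.
- parts_bin: loose bystander: open blue bin 110 x 100 x 50 mm; origin at the centre of its underside.
- pipe_tee: loose bystander: white plastic pipe tee 90 mm long, 34 mm thick, lying; origin under its middle.
Things that resemble listed ones, but are neither listed nor needed, are in the scene too. What is shaped like the valve but green is not meant.

How it is judged:
By the outcome, as a careful person would: the job done as asked, in the order asked, and still so for the second after the job is handed in, while the arm keeps its last pose, push and grip.
It also fails if it takes over 67 s, if anything falls off the work surface, if the arm or the gripper's body presses on something with over 40 N, if the wrist force passes 120 N, or if a joint passes its speed limit or range.

## Working session

There is one attempt and no reset: what is moved stays moved. The work goes in short steps, Python scripts to look and compute and a tool call to move; the robot and the scene stay as the last step left them, time stands still between calls to the robot, and variables do not carry over. Pictures are saved under pics/ and viewed, and the job is handed in when it is done.

Besides the shell and the picture viewer there is one more tool, called after ">>>" as name([rows], argument=value, ...), one row to a line, values as JSON. servo_tool: Moves the arm, as the interface text tells. Its arguments: {"type":"object","properties":{"rows":{"type":"array"},"newtons":{"type":"number"}},"required":["rows"]}

```bash
ls; mkdir -p pics
cat > h.py <<'E'
import numpy as np, cv2
from workcell import manip
def snap(cam,fn):
    c=manip.camera(cam); cv2.imwrite('pics/'+fn,c['img']); return c
E
python3 - <<'E'
from h import *
print(manip.state())
for cam in ['top','side']:
    c=snap(cam,cam+'0.png'); print(c['camera_matrix'],c['k1'],c['view'])
    for l in ['valve','handle_grip','cell','gate_hinge','pull_grip','gate_pull','large_catch_grip','small_catch_grip','metal_cup','parts_bin','pipe_tee']:
        print(cam,l,[(round(d['score'],2),np.round(d['pixel']).tolist()) for d in manip.landmark_of(cam,l)][:4])
E
```

```text
pics
{'time': 0.0, 'joint_positions': array([ 1.11988796e+00,  8.79410775e-02,  1.37225661e+00, -1.95092581e-05,
        1.68360203e+00, -1.03126761e-01]), 'joint_velocities': array([ 1.59537925e-03,  3.00767583e-04,  8.34425104e-05, -1.47842959e-03,
        7.31395934e-04,  8.48093115e-04]), 'joint_torque': array([-1.62063410e-03, -3.40181243e+01, -3.02426505e+01,  7.17327674e-02,
        3.28795763e-02, -1.70180642e-04]), 'tcp_pos': array([0.18722823, 0.51656012, 0.20431061]), 'orientation': array([-0.40633658,  0.5796458 ,  0.40556495,  0.57828921]), 'force': array([ 0.42700445, -0.26568466, -0.60391279]), 'torque': array([-0.06434962, -0.00764666, -0.00937476]), 'finger_gap': 0.09393831864670839}
[[367.09100377   0.         322.53661828]
 [  0.         367.09100377 195.83580932]
 [  0.           0.           1.        ]] -0.06324147434399024 [[ 0.02822979 -0.99940436 -0.01984949  0.15029208]
 [-0.99874398 -0.02737768 -0.04196338  0.47761613]
 [ 0.04139495  0.02100917 -0.99892196  1.00616761]
 [ 0.          0.          0.          1.        ]]
top valve [(0.91, [196.0, 283.0]), (0
[... 879 characters left out ...]
0.76367652]
 [ 0.          0.          0.          1.        ]]
side valve [(0.94, [147.0, 270.0]), (0.91, [210.0, 283.0]), (0.61, [184.0, 233.0])]
side handle_grip [(0.71, [188.0, 278.0]), (0.51, [156.0, 228.0]), (0.44, [121.0, 266.0])]
side cell [(0.64, [234.0, 419.0]), (0.61, [211.0, 282.0])]
side gate_hinge [(0.66, [198.0, 429.0])]
side pull_grip [(0.56, [254.0, 363.0])]
side gate_pull [(0.74, [261.0, 362.0]), (0.42, [209.0, 281.0])]
side large_catch_grip [(0.7, [247.0, 400.0])]
side small_catch_grip [(0.63, [216.0, 429.0]), (0.56, [210.0, 282.0])]
side metal_cup [(0.79, [270.0, 310.0])]
side parts_bin [(0.85, [232.0, 197.0])]
side pipe_tee [(0.82, [167.0, 322.0]), (0.5, [236.0, 197.0])]
```

View pics/top0.png

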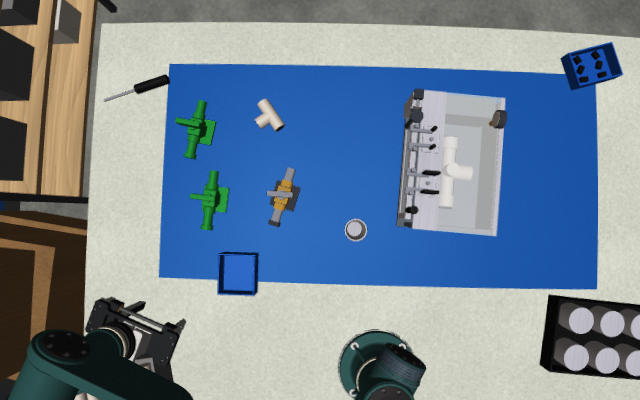

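View pics/side0.png

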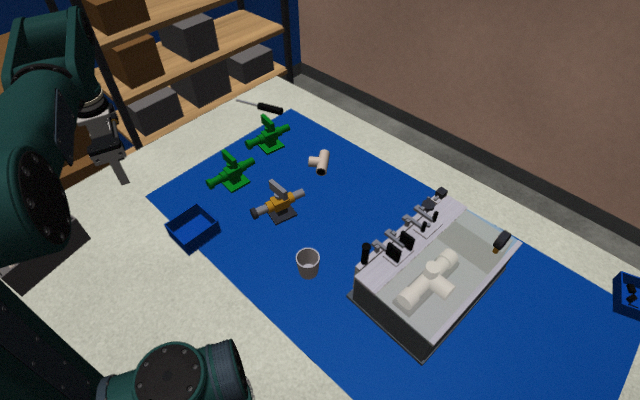

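The top view shows the brass and steel valve at about (283,196), two green decoys, the cell at right with its hinge at (418,93), its pull at (411,210), the large catch near (430,180) and the small catch near (432,131). I'll zoom in.

```bash
cat >> h.py <<'E'
def undist(c,px): # px=(col,row) -> slopes
    K=c['camera_matrix']; x=(px[0]-K[0,2])/K[0,0]; y=(px[1]-K[1,2])/K[1,1]
    rd=np.hypot(x,y); r=rd
    for _ in range(20): r=rd/(1+c['k1']*r*r)
    s=r/rd if rd>0 else 1
    return np.array([x*s,y*s,1.])
def ray(c,px):
    V=c['view']; R=V[:3,:3]; return -R.T@V[:3,3], R.T@undist(c,px)
def atz(c,px,z):
    o,d=ray(c,px); return o+d*(z-o[2])/d[2]
def proj(c,P):
    V=c['view']; p=V[:3,:3]@np.asarray(P)+V[:3,3]; x,y=p[:2]/p[2]; f=1+c['k1']*(x*x+y*y)
    K=c['camera_matrix']; return np.array([K[0,0]*x*f+K[0,2],K[1,1]*y*f+K[1,2]])
def zoom(c,box,fn,k):
    a,b,e,d=box; im=c['img'][b:d,a:e]; cv2.imwrite('pics/'+fn,cv2.resize(im,None,fx=k,fy=k,interpolation=cv2.INTER_CUBIC))
E
python3 - <<'E'
from h import *
t=manip.camera('top'); s=manip.camera('side')
zoom(t,(390,80,520,245),'tz1.png',3.6*1)
zoom(t,(255,155,315,235),'tz2.png',7)
zoom(s,(235,170,315,230),'sz2.png',8)
zoom(s,(340,180,480,300),'sz1.png',5)
tp=dict(handle=((283,194),.113))
for n,(pt,z) in dict(handle=((199-0,204),.102)).items(): pass
print('T tee',atz(t,(270,120),0.017),'cup',atz(t,(355,230),.065),'bin',atz(t,(240,273),.05))
for cam,c,L in (('top',t,{'gate_hinge':((418,115),.151),'pull':((411,209),.151),'large':((429,180),.15),'small':((435,131),.15),'valve':((283,196),0.1)}),
  ('side',s,{'gate_hinge':((429,198),.151),'pull':((363,254),.151),'large':((400,247),.15),'small':((429,216),.15),'valve':((278,188),.102)})):
    for n,(p,z) in L.items(): print(cam,n,np.round(atz(c,p,z),4))
E
```

```text
T tee [0.6815017  0.31653189 0.017     ] cup [0.38399923 0.07501547 0.065     ] bin [0.25933635 0.3773757  0.05      ]
top gate_hinge [ 0.6695 -0.0649  0.151 ]
top pull [ 0.4418 -0.0513  0.151 ]
top large [ 0.5125 -0.0936  0.15  ]
top small [ 0.6318 -0.1068  0.15  ]
top valve [0.4664 0.262  0.1   ]
side gate_hinge [ 0.6733 -0.0674  0.151 ]
side pull [ 0.4354 -0.0525  0.151 ]
side large [ 0.5058 -0.1002  0.15  ]
side small [ 0.6251 -0.0985  0.15  ]
side valve [0.4732 0.2674 0.102 ]
```

View pics/tz1.png

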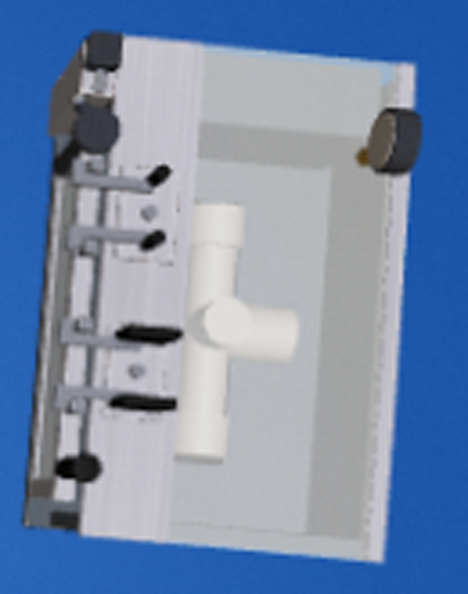

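View pics/sz1.png

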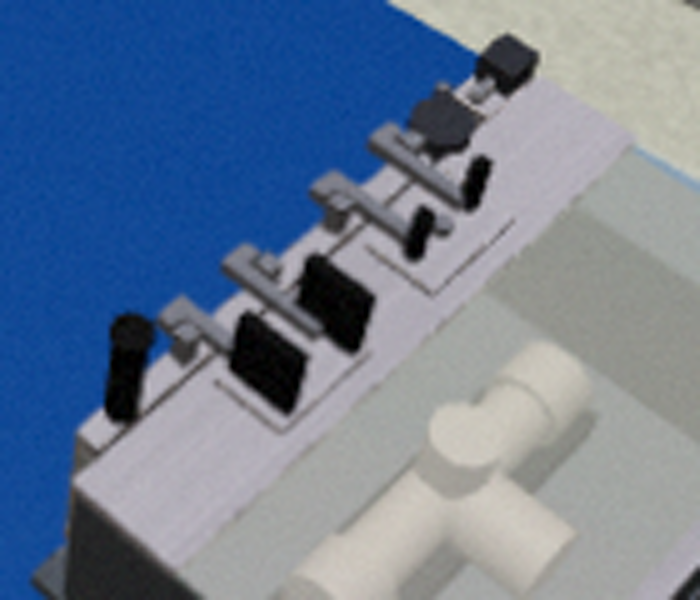

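View pics/tz2.png

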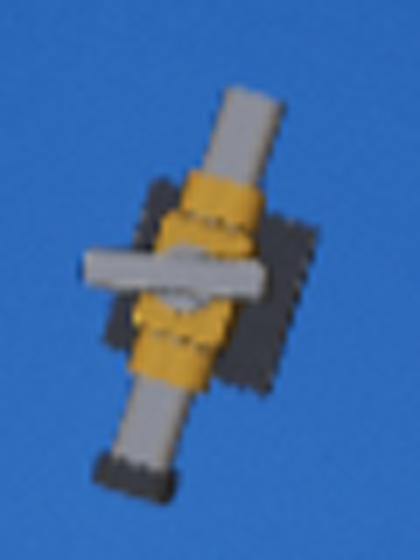

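View pics/sz2.png

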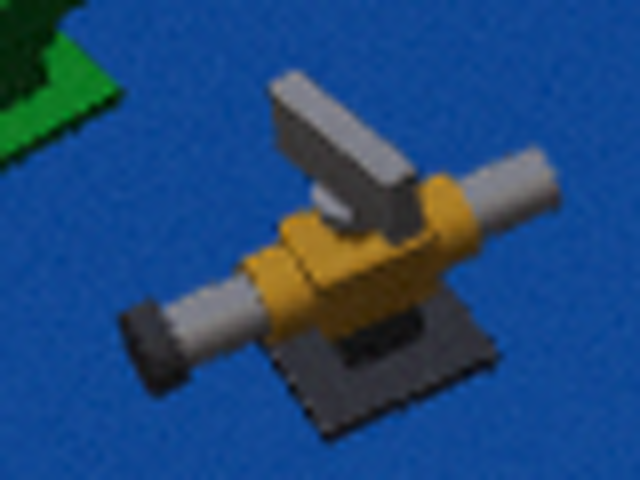

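```bash
cat > fit.py <<'E'
from h import *
from scipy.optimize import least_squares
t=manip.camera('top'); s=manip.camera('side')
def un(off,k,u): return np.array(off)+(np.array(u)+.5)/k-.5
T=lambda u:un((390,80),3.6,u); S=lambda u:un((340,180),5,u)
obs=[('post1',t,T((163,172)),(-.055+.022,-.04,.156)),('post2',t,T((156,238)),(-.055-.022,-.04,.156)),
('pad1',t,T((154,332)),(-.165+.023,-.04,.168)),('pad2',t,T((149,403)),(-.165-.023,-.04,.168)),
('cap',t,T((87,467)),(-.235,0,.177)),('cTR',t,T((414,65)),(.07,-.22,.12)),('cBR',t,T((383,562)),(-.28,-.22,.12)),
('Scap',s,S((132,330)),(-.235,0,.177)),('Sp1',s,S((484,160)),(-.055+.022,-.04,.156)),('Sp2',s,S((427,213)),(-.055-.022,-.04,.156)),
('Spad1',s,S((344,277)),(-.165+.023,-.04,.168)),('Spad2',s,S((272,336)),(-.165-.023,-.04,.168))]
def W(p,q): c,sn=np.cos(p[2]),np.sin(p[2]); return [p[0]+c*q[0]-sn*q[1],p[1]+sn*q[0]+c*q[1],q[2]]
def f(p,o=obs): return np.concatenate([proj(c,W(p,q))-px for _,c,px,q in o])
for nm,o in (('all',obs),('top',obs[:7]),('side',obs[7:])):
    r=least_squares(lambda p:f(p,o),[.67,-.066,-.06],loss='soft_l1'); print(nm,r.x)
    print([(a[0],np.round(e,1).tolist()) for a,e in zip(o,f(r.x,o).reshape(-1,2))])
    if nm=='all':
        p=r.x
        for n,q in dict(pull=(-.235,0,.151),large=(-.165,-.04,.15),small=(-.055,-.04,.15)).items(): print(n,np.round(W(p,q),4))
# valve
T2=lambda u:un((255,155),7,u); S2=lambda u:un((235,170),8,u)
vo=[('he1',t,T2((85,267)),(0,.033,.113)),('he2',t,T2((265,280)),(0,-.033,.113)),
    ('Sh1',s,S2((282,80)),(0,.033,.113)),('Sh2',s,S2((402,179)),(0,-.033,.113))]
for nm,o in (('all',vo),('top',vo[:2]),('side',vo[2:])):
    r=least_squares(lambda p:f(p,o),[.467,.264,0.]); print('handle',nm,r.x,np.round(f(r.x,o),1))
# pipe axis ends top z: pipe top z=.057
pe=[('pe1',t,T2((258,94)),(.075,0,.052)),('pe2',t,T2((135,478)),(-.075,0,.045))]
r=least_squares(lambda p:f(p,pe),[.467,.264,0.]); print('pipe',r.x,f(r.x,pe))
E
python3 fit.py
```

```text
all [ 0.67537913 -0.06806234 -0.06528936]
[('post1', [0.4, -0.3]), ('post2', [1.0, -0.6]), ('pad1', [0.9, -0.3]), ('pad2', [0.7, -0.6]), ('cap', [0.3, -0.0]), ('cTR', [-0.3, -0.3]), ('cBR', [-0.9, -0.1]), ('Scap', [-0.4, -0.0]), ('Sp1', [-0.8, 0.9]), ('Sp2', [-0.7, 0.3]), ('Spad1', [-1.0, -0.0]), ('Spad2', [-0.1, -0.0])]
pull [ 0.4409 -0.0527  0.151 ]
large [ 0.5081 -0.0972  0.15  ]
small [ 0.6179 -0.1044  0.15  ]
top [ 0.6744842  -0.06694102 -0.06360496]
[('post1', [-0.0, 0.0]), ('post2', [0.6, -0.2]), ('pad1', [0.5, 0.0]), ('pad2', [0.4, -0.2]), ('cap', [-0.1, 0.4]), ('cTR', [-0.8, -0.1]), ('cBR', [-1.2, 0.2])]
side [ 0.67667248 -0.06875782 -0.06498661]
[('Scap', [0.3, -0.2]), ('Sp1', [-0.3, 0.7]), ('Sp2', [-0.2, 0.2]), ('Spad1', [-0.4, -0.2]), ('Spad2', [0.5, -0.2])]
handle all [ 0.47157975  0.26838876 -0.0554188 ] [ 0.1 -0.1  0.5  0.2 -0.5 -0.5  0.  -0.2]
handle top [ 0.4715935   0.26917038 -0.04473935] [-0.2 -0.   0.2  0. ]
handle side [ 0.47116077  0.26696452 -0.06968499] [-0.2 -0.3  0.2  0.3]
pipe [ 0.46978296  0.26970399 -0.28475922] [-0.24637437  0.76897952  0.25132569 -0.76623652]
```

```bash
cat >> h.py <<'E'
from scipy.spatial.transform import Rotation as Ro
def pose():
    st=manip.state(); return st['tcp_pos'],Ro.from_quat(st['orientation']).as_matrix(),st
def plan(P,yaw=None):
    """delta in tool axes to TCP target P; yaw = wanted world heading of jaw axis (mod pi)"""
    p,R,st=pose(); d=R.T@(np.asarray(P)-p)
    y=np.arctan2(R[1,2],R[0,2]); out='tool d %s'%np.round(d,4)
    if yaw is not None:
        e=(yaw-y+np.pi/2)%np.pi-np.pi/2; out+=' turn(x) %.3f (jaw yaw now %.3f)'%(-e,y)
    print('t %.2f tcp %s j %s gap %.4f F %s\n'%(st['time'],np.round(p,4),np.round(st['joint_positions'],2),st['finger_gap'],np.round(st['force'],1)),out)
E
python3 - <<'E'
from h import *
p,R,st=pose(); print(R.round(3))
plan((.4715,.268,.2),-.055)
E
```

```text
[[-0.    -0.94   0.341]
 [ 0.     0.341  0.94 ]
 [-1.     0.     0.   ]]
t 1.40 tcp [0.1874 0.5171 0.2055] j [ 1.12  0.09  1.37  0.    1.68 -0.1 ] gap 0.0941 F [ 0.1  0.4 -0. ]
 tool d [ 0.0055 -0.3519 -0.1374] turn(x) 1.278 (jaw yaw now 1.223)
```

>>> servo_tool([
  [[0,-0.05,-0.0195,0,0],[0,-0.05,-0.0195,0,0],[0,-0.05,-0.0195,0,0],[0,-0.05,-0.0195,0,0],[0,-0.05,-0.0195,0,0]],
], newtons=30)

```text
time: 2.02
tcp_pos: [0.3904, 0.339, 0.2057]
orientation: [-0.406, 0.579, 0.406, 0.579]
force: [0.7, 0.0, -0.3]
finger_gap: 0.0942
```

>>> servo_tool([
  [[0,-0.05,-0.0195,0,0],[0,-0.05,-0.0195,0,0],[0,0,0,0.18,0],[0,0,0,0.18,0],[0,0,0,0.18,0]],
])

```text
time: 2.65
tcp_pos: [0.4702, 0.2692, 0.2055]
orientation: [-0.235, 0.667, 0.235, 0.667]
force: [-0.0, -0.3, 0.5]
finger_gap: 0.0939
```

>>> servo_tool([
  [[0,0,0,0.18,0],[0,0,0,0.18,0],[0,0,0,0.18,0],[0,0,0,0.18,0],[0,0,0,0,0]],
])

```text
time: 3.28
tcp_pos: [0.47, 0.2694, 0.2055]
orientation: [0.012, 0.707, -0.012, 0.707]
force: [0.8, -0.7, -0.1]
finger_gap: 0.0939
```

Run:
```python
from h import *
plan((.4715,.268,.083),-.055)
```

```text
t 3.27 tcp [0.47   0.2694 0.2055] j [0.42 0.07 1.39 0.   1.68 0.45] gap 0.0939 F [ 0.8 -0.7 -0.1]
 tool d [ 0.1225 -0.0014  0.0016] turn(x) 0.020 (jaw yaw now -0.035)
```

>>> servo_tool([
  [[0.04,-0.0015,0.0015,0.02,0],[0.04,0,0,0,0],[0.03,0,0,0,0],[0.0125,0,0,0,60],[0,0,0,0,150]],
])

```text
time: 3.9
tcp_pos: [0.4711, 0.2678, 0.0826]
orientation: [0.02, 0.707, -0.02, 0.706]
force: [-0.3, -0.1, 0.1]
finger_gap: 0.0774
```

>>> servo_tool([
  [[0,0,0,0,255],[0,0,0,0,255],[0,0,0,0,255],[0,0,0,0,255],[0,0,0,0,255]],
], newtons=30)

```text
time: 4.53
tcp_pos: [0.4715, 0.2679, 0.0831]
orientation: [0.02, 0.707, -0.02, 0.707]
force: [-0.8, -0.6, -0.2]
finger_gap: 0.0272
```

Run:
```python
from h import *
plan((.4715,.268,.083),-.055); print(manip.state()['torque'])
c=snap('side','s1.png'); zoom(c,(180,110,360,250),'s1z.png',4)
```

```text
t 4.53 tcp [0.4715 0.2679 0.0831] j [0.41 0.13 1.57 0.   1.44 0.47] gap 0.0272 F [-0.8 -0.6 -0.2]
 tool d [0.0001 0.0001 0.    ] turn(x) -0.002 (jaw yaw now -0.057)
[-0.05042296  0.0458981   0.0002957 ]
```

View pics/s1z.png

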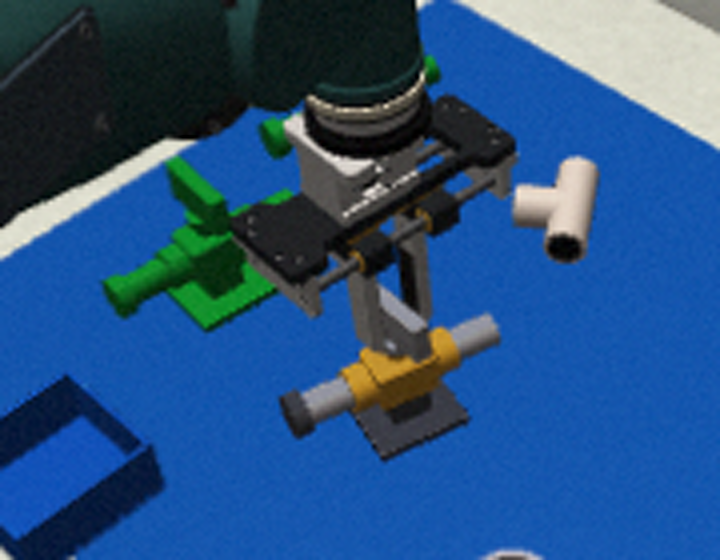

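The fingers straddle the bar of the brass valve (zoom 400,320), so I'll keep closing.

>>> servo_tool([
  [[0,0,0,0,255],[0,0,0,0,255],[0,0,0,0,255]],
])

```text
time: 4.95
tcp_pos: [0.472, 0.2679, 0.083]
orientation: [0.02, 0.706, -0.02, 0.707]
force: [3.6, 0.6, -1.6]
finger_gap: 0.0137
```

Run:
```python
from h import *
plan((.4715,.268,.083),.5); print(manip.state()['torque'])
```

```text
t 4.95 tcp [0.472  0.2679 0.083 ] j [ 0.41  0.13  1.57 -0.    1.44  0.47] gap 0.0137 F [ 3.6  0.6 -1.6]
 tool d [-0.      0.0001 -0.0005] turn(x) -0.557 (jaw yaw now -0.057)
[-0.07218315 -0.39654197  0.05218421]
```

>>> servo_tool([
  [[0,0,0,-0.14,255],[0,0,0,-0.14,255],[0,0,0,-0.14,255],[0,0,0,-0.137,255],[0,0,0,0,255]],
])

```text
time: 5.58
tcp_pos: [0.4732, 0.2682, 0.083]
orientation: [-0.175, 0.684, 0.175, 0.686]
force: [6.4, 0.8, -3.1]
finger_gap: 0.0137
```

Run:
```python
from h import *
plan((.4715,.268,.083),.5); print(manip.state()['torque'])
```

```text
t 5.58 tcp [0.4732 0.2682 0.083 ] j [ 0.41  0.13  1.57 -0.    1.44 -0.09] gap 0.0137 F [ 6.4  0.8 -3.1]
 tool d [-0.      0.0007 -0.0016] turn(x) 0.001 (jaw yaw now 0.501)
[ 0.07851504 -0.92275187  0.09142034]
```

>>> servo_tool([
  [[0,0,0,0,100],[0,0,0,0,0],[0,0,0,0,0],[0,0,0,0,0],[-0.03,0,0,0,0]],
])

```text
time: 6.2
tcp_pos: [0.4693, 0.2671, 0.1104]
orientation: [-0.175, 0.688, 0.175, 0.683]
force: [0.6, 0.4, 0.1]
finger_gap: 0.0601
```

>>> servo_tool([
  [[-0.045,0,0,0,0],[-0.045,0,0,0,0],[0,0.05,0.03,0,0],[0,0.05,0.03,0,0],[0,0.05,0.03,0,0]],
])

```text
time: 6.82
tcp_pos: [0.4785, 0.4443, 0.2034]
orientation: [-0.175, 0.685, 0.175, 0.685]
force: [1.2, -0.2, 0.1]
finger_gap: 0.0941
```

Run:
```python
from h import *
plan((.508,-.097,.2),-.065)
c=snap('side','s2.png'); zoom(c,(235,170,315,230),'s2z.png',8)
c=snap('top','t2.png'); zoom(c,(255,155,315,235),'t2z.png',7)
```

```text
t 6.83 tcp [0.4785 0.4443 0.2034] j [ 0.66  0.32  1.1  -0.    1.72  0.16] gap 0.0941 F [ 1.2 -0.2  0.1]
 tool d [ 0.0032 -0.4892 -0.2334] turn(x) 0.564 (jaw yaw now 0.499)
```

View pics/s2z.png

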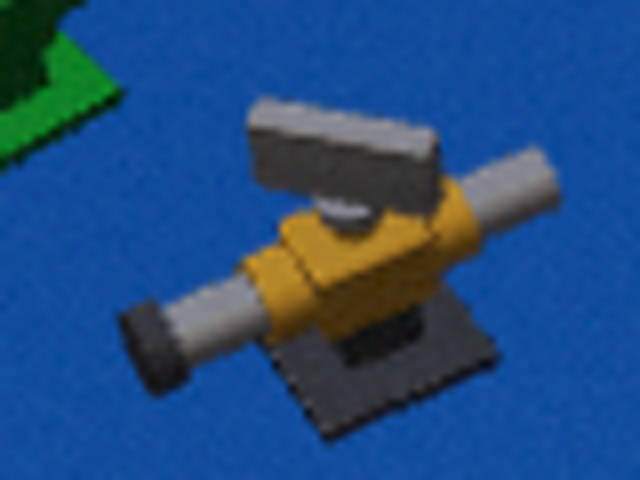

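View pics/t2z.png

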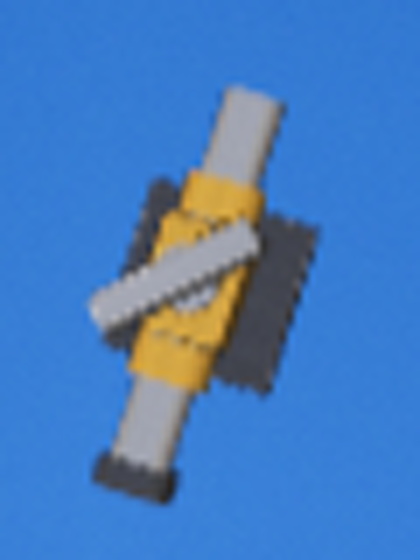

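Run:
```python
from h import *
from fit import un
t=manip.camera('top'); s=manip.camera('side')
T2=lambda u:un((255,155),7,u); S2=lambda u:un((235,170),8,u)
def yaw(c,a,b,z):
    A,B=atz(c,a,z),atz(c,b,z); d=B-A; return round(float(np.arctan2(d[1],d[0])),3),np.round((A+B)/2,4)
print('pipeL',yaw(t,T2((115,453)),T2((228,89)),.05),'pipeR',yaw(t,T2((172,468)),T2((283,103)),.05))
print('plate R',yaw(t,T2((265,395)),T2((320,230)),0.004), 'plateTop(+pi/2)',yaw(t,T2((320,230)),T2((160,178)),.004))
print('side pipe up',yaw(s,S2((166,325)),S2((540,147)),.055),'dn',yaw(s,S2((190,357)),S2((558,200)),.04))
print('side plate',yaw(s,S2((328,438)),S2((497,356)),.0),'L',yaw(s,S2((328,438)),S2((262,345)),.0))
print('handle top',yaw(t,T2((97,312)),T2((255,237)),.113), 'side',yaw(s,S2((253,115)),S2((440,143)),.113))
```

```text
all [ 0.67537913 -0.06806234 -0.06528936]
[('post1', [0.4, -0.3]), ('post2', [1.0, -0.6]), ('pad1', [0.9, -0.3]), ('pad2', [0.7, -0.6]), ('cap', [0.3, -0.0]), ('cTR', [-0.3, -0.3]), ('cBR', [-0.9, -0.1]), ('Scap', [-0.4, -0.0]), ('Sp1', [-0.8, 0.9]), ('Sp2', [-0.7, 0.3]), ('Spad1', [-1.0, -0.0]), ('Spad2', [-0.1, -0.0])]
pull [ 0.4409 -0.0527  0.151 ]
large [ 0.5081 -0.0972  0.15  ]
small [ 0.6179 -0.1044  0.15  ]
top [ 0.6744842  -0.06694102 -0.06360496]
[('post1', [-0.0, 0.0]), ('post2', [0.6, -0.2]), ('pad1', [0.5, 0.0]), ('pad2', [0.4, -0.2]), ('cap', [-0.1, 0.4]), ('cTR', [-0.8, -0.1]), ('cBR', [-1.2, 0.2])]
side [ 0.67667248 -0.06875782 -0.06498661]
[('Scap', [0.3, -0.2]), ('Sp1', [-0.3, 0.7]), ('Sp2', [-0.2, 0.2]), ('Spad1', [-0.4, -0.2]), ('Spad2', [0.5, -0.2])]
handle all [ 0.47157975  0.26838876 -0.0554188 ] [ 0.1 -0.1  0.5  0.2 -0.5 -0.5  0.  -0.2]
handle top [ 0.4715935   0.26917038 -0.04473935] [-0.2 -0.   0.2  0. ]
handle side [ 0.47116077  0.26696452 -0.06968499] [-0.2 -0.3  0.2  0.3]
pipe [ 0.46978296  0.26970399 -0.28475922] [-0.24637437  0.76897952  0.25132569 -0.76623652]
pipeL (-0.269, array([0.4755, 0.2792, 0.05  ])) pipeR (-0.264, array([0.4705, 0.2576, 0.05  ]))
plate R (-0.291, array([0.4621, 0.2366, 0.004 ])) plateTop(+pi/2) (1.284, array([0.505 , 0.2591, 0.004 ]))
side pipe up (-0.229, array([0.475 , 0.2704, 0.055 ])) dn (-0.287, array([0.4743, 0.2611, 0.04  ]))
side plate (-0.244, array([0.4661, 0.2384, 0.    ])) L (1.321, array([0.4388, 0.2714, 0.    ]))
handle top (-1.101, array([0.4712, 0.2688, 0.113 ])) side (-1.026, array([0.4722, 0.2656, 0.113 ]))
```

The handle is at about 0.50 rad and the pipe yaw is about -0.265, which puts the valve at roughly 0.77 rad (44°). That is half open, so I'll go on to the large catch.

>>> servo_tool([
  [[0,-0.049,-0.0233,0,0],[0,-0.049,-0.0233,0,0],[0,-0.049,-0.0233,0,0],[0,-0.049,-0.0233,0,0],[0,-0.049,-0.0233,0,0]],
])

```text
time: 7.75
tcp_pos: [0.4932, 0.1685, 0.204]
orientation: [-0.174, 0.685, 0.174, 0.686]
force: [0.8, 0.3, -0.8]
finger_gap: 0.0939
```

>>> servo_tool([
  [[0,-0.049,-0.0233,0,0],[0,-0.049,-0.0233,0,0],[0,-0.049,-0.0233,0,0],[0,-0.049,-0.0233,0,0],[0,-0.049,-0.0233,0,0]],
])

```text
time: 8.38
tcp_pos: [0.5077, -0.1019, 0.2041]
orientation: [-0.175, 0.685, 0.174, 0.686]
force: [0.8, -0.5, 0.7]
finger_gap: 0.094
```

>>> servo_tool([
  [[0,0,0,0.141,0],[0,0,0,0.141,0],[0,0,0,0.141,0],[0,0,0,0.141,0],[0,0,0,0,0]],
])

```text
time: 9.0
tcp_pos: [0.508, -0.1001, 0.2038]
orientation: [0.023, 0.706, -0.023, 0.707]
force: [1.8, 0.1, 0.2]
finger_gap: 0.0939
```

Run:
```python
from h import *
plan((.5081,-.0972,.133),-.065)
c=snap('side','s3.png'); zoom(c,(320,120,500,290),'s3z.png',3.5)
```

```text
t 9.00 tcp [ 0.508  -0.1001  0.2038] j [-0.3   0.01  1.45 -0.    1.68 -0.24] gap 0.0939 F [1.8 0.1 0.2]
 tool d [ 0.0708  0.0029 -0.0001] turn(x) 0.001 (jaw yaw now -0.064)
```

View pics/s3z.png

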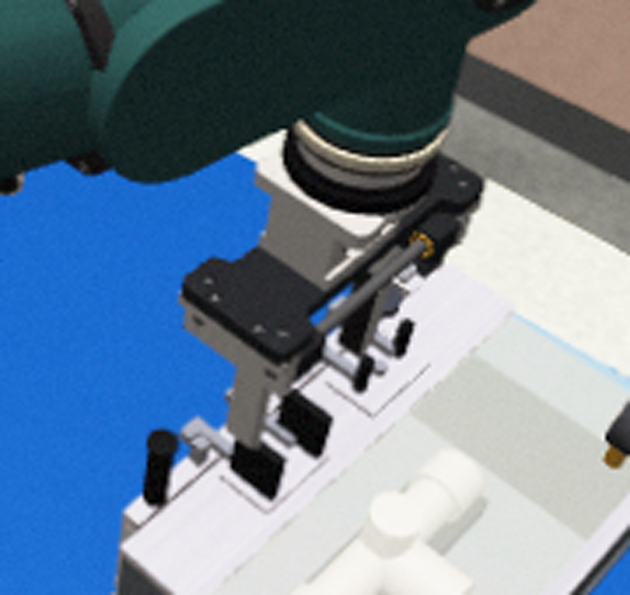

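The gripper is above the two flat paddles (zoom 260,470 and 310,425), centred between the pull and the small catch. Next it goes down and squeezes.

>>> servo_tool([
  [[0.03,0.0015,0,0,0],[0.03,0.0015,0,0,0],[0.011,0,0,0,60],[0,0,0,0,180],[0,0,0,0,255]],
], newtons=25)

```text
time: 9.68
tcp_pos: [0.5099, -0.0964, 0.1335]
orientation: [0.022, 0.706, -0.023, 0.708]
force: [-0.0, -0.4, 0.6]
finger_gap: 0.0674
```

>>> servo_tool([
  [[0,0,0,0,255],[0,0,0,0,255],[0,0,0,0,255],[0,0,0,0,255],[0,0,0,0,255]],
])

```text
time: 10.3
tcp_pos: [0.5084, -0.0962, 0.1328]
orientation: [0.022, 0.707, -0.023, 0.706]
force: [-4.8, -0.9, 5.2]
finger_gap: 0.0331
```

>>> servo_tool([
  [[0,0,0,0,255],[0,0,0,0,255],[0,0,0,0,255]],
])

```text
time: 10.68
tcp_pos: [0.5084, -0.0962, 0.1328]
orientation: [0.022, 0.707, -0.023, 0.706]
force: [-4.7, 0.3, 5.6]
finger_gap: 0.0329
```

Run:
```python
from h import *
plan((.5081,-.0972,.133),-.065)
```

```text
t 10.68 tcp [ 0.5084 -0.0962  0.1328] j [-0.3   0.04  1.56 -0.    1.54 -0.23] gap 0.0329 F [-4.7  0.3  5.6]
 tool d [-0.0002 -0.001  -0.0002] turn(x) 0.001 (jaw yaw now -0.064)
```

>>> servo_tool([
  [[0,0,0,0,100],[0,0,0,0,0],[0,0,0,0,0],[0,0,0,0,0],[0,0,0,0,0]],
])

```text
time: 11.3
tcp_pos: [0.5092, -0.096, 0.1319]
orientation: [0.023, 0.707, -0.023, 0.707]
force: [0.5, 0.7, 0.1]
finger_gap: 0.0797
```

>>> servo_tool([
  [[-0.035,0,0,0,0],[-0.03,0,0,0,0],[0,0,0.055,0,0],[0,0,0.055,0,0],[0,0,0,0,0]],
])

```text
time: 11.92
tcp_pos: [0.6208, -0.1031, 0.1928]
orientation: [0.023, 0.709, -0.022, 0.705]
force: [0.1, 0.2, -0.4]
finger_gap: 0.0943
```

Run:
```python
from h import *
plan((.6179,-.1044,.133),-.065)
c=snap('side','s4.png'); zoom(c,(320,120,500,290),'s4z.png',3.5)
c=snap('top','t4.png'); zoom(c,(390,80,520,245),'t4z.png',3.6)
```

```text
t 11.93 tcp [ 0.6208 -0.1031  0.1928] j [-0.25  0.27  1.18  0.    1.69 -0.19] gap 0.0943 F [ 0.1  0.2 -0.4]
 tool d [ 0.0598 -0.0015 -0.0025] turn(x) 0.002 (jaw yaw now -0.063)
```

View pics/s4z.png

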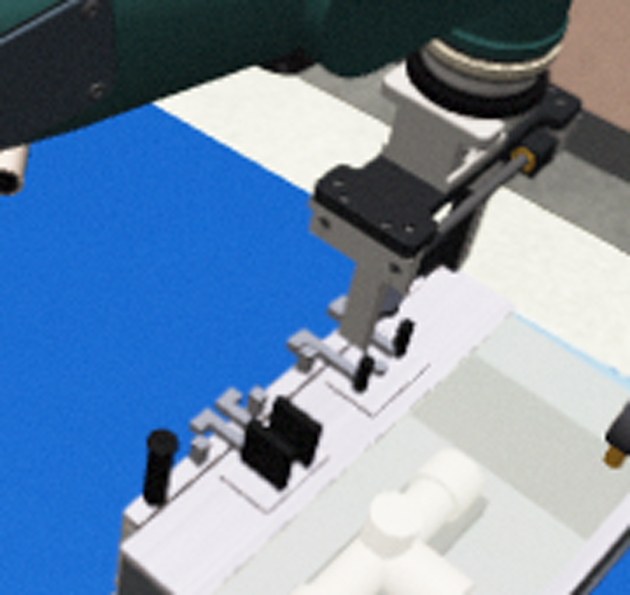

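The large catch's paddles now stand close together (zoom 265,455 and 297,430) and stayed in. The gripper is over the thin posts.

>>> servo_tool([
  [[0.03,-0.001,0,0,0],[0.03,0,0,0,0],[0,0,0,0,60],[0,0,0,0,180],[0,0,0,0,255]],
])

```text
time: 12.65
tcp_pos: [0.6196, -0.1043, 0.1397]
orientation: [0.022, 0.705, -0.023, 0.708]
force: [0.1, -0.4, 0.8]
finger_gap: 0.0674
```

>>> servo_tool([
  [[0,0,0,0,255],[0,0,0,0,255],[0,0,0,0,255],[0,0,0,0,255],[0,0,0,0,255]],
])

```text
time: 13.28
tcp_pos: [0.6181, -0.1042, 0.1378]
orientation: [0.023, 0.707, -0.023, 0.706]
force: [-6.5, -0.7, 7.0]
finger_gap: 0.0324
```

>>> servo_tool([
  [[0,0,0,0,255],[0,0,0,0,255],[0,0,0,0,255]],
])

```text
time: 13.65
tcp_pos: [0.6181, -0.1042, 0.1379]
orientation: [0.023, 0.707, -0.023, 0.706]
force: [-6.3, -0.6, 6.2]
finger_gap: 0.0324
```

Run:
```python
from h import *
plan((.6179,-.1044,.133),-.065)
c=snap('side','s5.png'); zoom(c,(320,120,500,290),'s5z.png',3.5)
```

```text
t 13.65 tcp [ 0.6181 -0.1042  0.1379] j [-0.26  0.28  1.28 -0.    1.58 -0.19] gap 0.0324 F [-6.3 -0.6  6.2]
 tool d [ 0.0049 -0.0002 -0.0002] turn(x) 0.001 (jaw yaw now -0.064)
```

View pics/s5z.png

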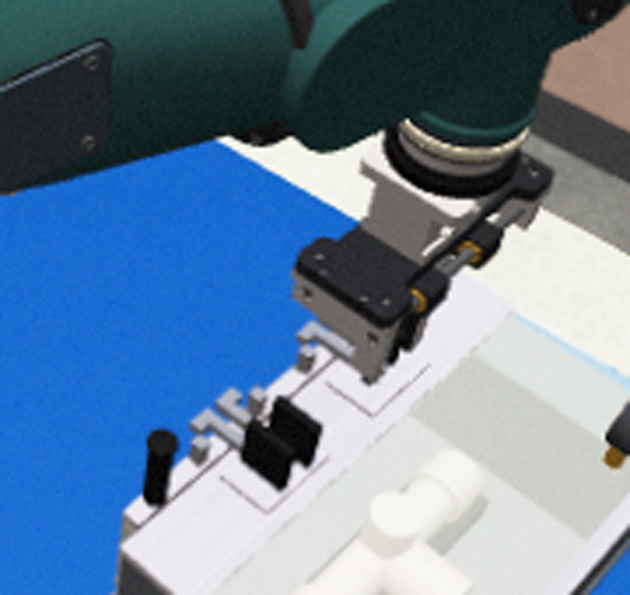

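>>> servo_tool([
  [[0,0,0,0,100],[0,0,0,0,0],[0,0,0,0,0],[0,0,0,0,0],[0,0,0,0,0]],
])

```text
time: 14.32
tcp_pos: [0.619, -0.104, 0.1368]
orientation: [0.023, 0.707, -0.023, 0.707]
force: [-0.5, 0.4, 0.7]
finger_gap: 0.0791
```

>>> servo_tool([
  [[-0.04,0,0,0,0],[-0.035,0,0,0,0],[0,0,-0.045,0,0],[0,0,-0.045,0,0],[0,0,-0.045,0,0]],
])

```text
time: 14.95
tcp_pos: [0.483, -0.0953, 0.2121]
orientation: [0.022, 0.707, -0.023, 0.707]
force: [-0.1, 0.1, 0.4]
finger_gap: 0.0941
```

>>> servo_tool([
  [[0,-0.02,-0.04,0,0],[0,-0.02,0,-0.18,0],[0,0,0,-0.18,0],[0,0,0,-0.18,0],[0,0,0,-0.18,0]],
])

```text
time: 15.58
tcp_pos: [0.4416, -0.1329, 0.2122]
orientation: [-0.23, 0.669, 0.23, 0.669]
force: [0.2, 0.1, 0.6]
finger_gap: 0.0939
```

>>> servo_tool([
  [[0,0,0,-0.18,0],[0,0,0,-0.18,0],[0,0,0,-0.18,0],[0,0,0,-0.18,0],[0,0,0,-0.13,0]],
])

```text
time: 16.2
tcp_pos: [0.4417, -0.1328, 0.2121]
orientation: [-0.485, 0.515, 0.485, 0.515]
force: [-0.1, -0.2, -0.2]
finger_gap: 0.0939
```

Run:
```python
from h import *
plan((.4409,-.0527,.132),1.505)
c=snap('side','s6.png'); zoom(c,(300,120,480,290),'s6z.png',3.5)
c=snap('top','t6.png'); zoom(c,(340,80,520,245),'t6z.png',3.5)
```

```text
t 16.20 tcp [ 0.4417 -0.1328  0.2121] j [-0.42 -0.11  1.56  0.    1.7  -1.93] gap 0.0939 F [-0.1 -0.2 -0.2]
 tool d [0.0801 0.0057 0.0799] turn(x) 0.006 (jaw yaw now 1.511)
```

View pics/s6z.png

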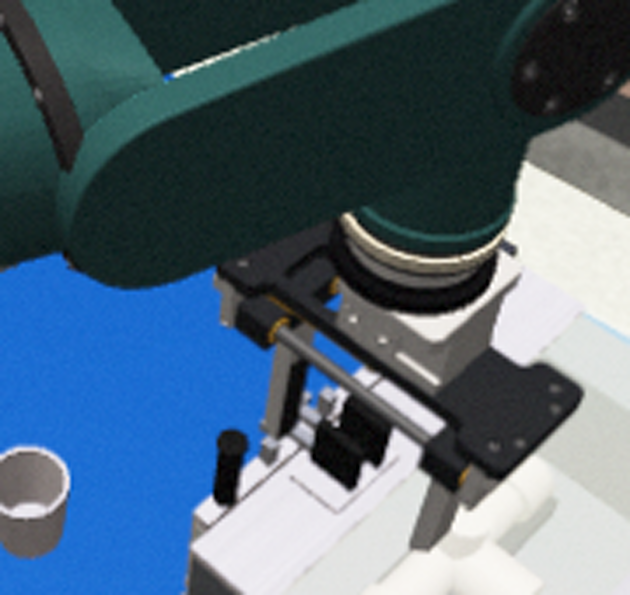

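View pics/t6z.png

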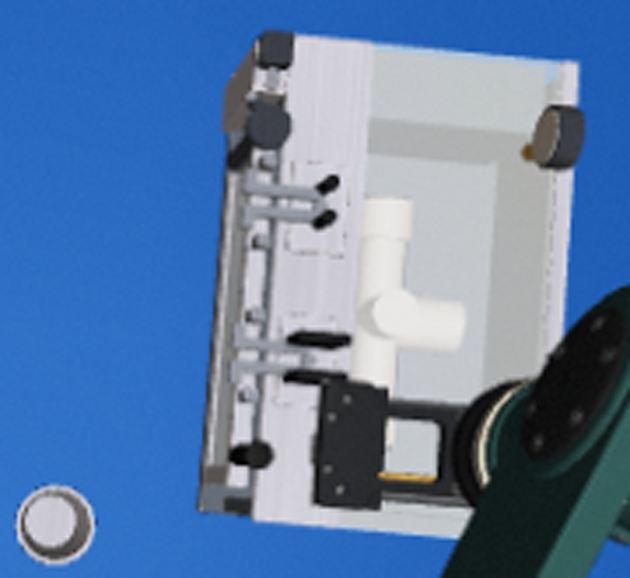

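Both catches are in: the post pair (zoom 326,184 and 324,218) and the paddle pair are close together, and the gate is shut. Now I'll move over the pull.

>>> servo_tool([
  [[0,0.003,0.04,0.006,0],[0,0.003,0.04,0,0],[0.03,0,0,0,0],[0.03,0,0,0,0],[0.02,0,0,0,0]],
])

```text
time: 16.92
tcp_pos: [0.4405, -0.0522, 0.1306]
orientation: [-0.481, 0.518, 0.482, 0.518]
force: [-0.1, -0.4, 0.2]
finger_gap: 0.0942
```

>>> servo_tool([
  [[0,0,0,0,50],[0,0,0,0,100]],
])

```text
time: 17.18
tcp_pos: [0.4417, -0.0527, 0.133]
orientation: [-0.482, 0.517, 0.481, 0.518]
force: [1.1, -0.3, 0.7]
finger_gap: 0.0771
```

Run:
```python
from h import *
plan((.4409,-.0527,.132),1.505)
c=snap('side','s7.png'); zoom(c,(300,120,480,290),'s7z.png',3.5)
```

```text
t 17.18 tcp [ 0.4417 -0.0527  0.133 ] j [-0.25 -0.13  1.72  0.    1.54 -1.75] gap 0.0771 F [ 1.1 -0.3  0.7]
 tool d [ 0.001   0.0008 -0.    ] turn(x) -0.006 (jaw yaw now 1.499)
```

View pics/s7z.png

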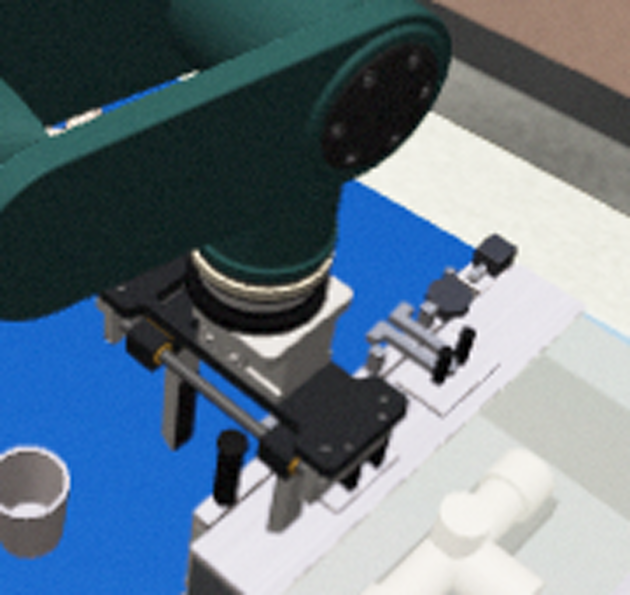

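The pull stands between the fingers (zoom 231,465). Closing at 45 N.

>>> servo_tool([
  [[0,0,0,0,180],[0,0,0,0,255],[0,0,0,0,255],[0,0,0,0,255],[0,0,0,0,255]],
], newtons=45)

```text
time: 17.85
tcp_pos: [0.4411, -0.0526, 0.132]
orientation: [-0.482, 0.517, 0.482, 0.517]
force: [0.6, 0.1, 0.3]
finger_gap: 0.0232
```

>>> servo_tool([
  [[0,0,0,0,255],[0,0,0,0,255],[0,0,0,0,255],[0,0,0,0,255]],
])

```text
time: 18.35
tcp_pos: [0.4411, -0.0521, 0.1319]
orientation: [-0.482, 0.517, 0.482, 0.518]
force: [0.3, 3.1, 0.4]
finger_gap: 0.0183
```

Run:
```python
from h import *
p,R,st=pose(); plan((.4409,-.0527,.132),1.505)
# arc from q0 by tangential steps; tool frame turns clockwise with gate. chord in tool frame:
for dq in (.1,.12,.131):
    r=.235
    # tool z = tangent (cell +y at q=0), tool y?
    print(dq, r*np.sin(dq), r*(1-np.cos(dq)))
print('tool y world',R[:,1].round(2),'z',R[:,2].round(2))
```

```text
t 18.35 tcp [ 0.4411 -0.0521  0.1319] j [-0.25 -0.13  1.73  0.    1.54 -1.75] gap 0.0183 F [0.3 3.1 0.4]
 tool d [-0.0001  0.0001 -0.0006] turn(x) -0.005 (jaw yaw now 1.500)
0.1 0.023460852912004615 0.0011740211596639322
0.12 0.02813236871289605 0.001689970574341431
0.131 0.030697025289804607 0.0020135355039759117
tool y world [-1.    0.07  0.  ] z [0.07 1.   0.  ]
```

>>> servo_tool([
  [[0,0,0,0,255],[0,0,0,0,255]],
])

```text
time: 18.6
tcp_pos: [0.4411, -0.0522, 0.132]
orientation: [-0.482, 0.517, 0.482, 0.518]
force: [0.4, 4.4, -0.4]
finger_gap: 0.0178
```

Run:
```python
from h import *
plan((.4409,-.0527,.132),1.505)
c=snap('side','s8.png'); zoom(c,(300,150,420,290),'s8z.png',4)
```

```text
t 18.60 tcp [ 0.4411 -0.0522  0.132 ] j [-0.25 -0.13  1.73  0.    1.54 -1.75] gap 0.0178 F [ 0.4  4.4 -0.4]
 tool d [-0.      0.0002 -0.0006] turn(x) -0.005 (jaw yaw now 1.500)
```

View pics/s8z.png

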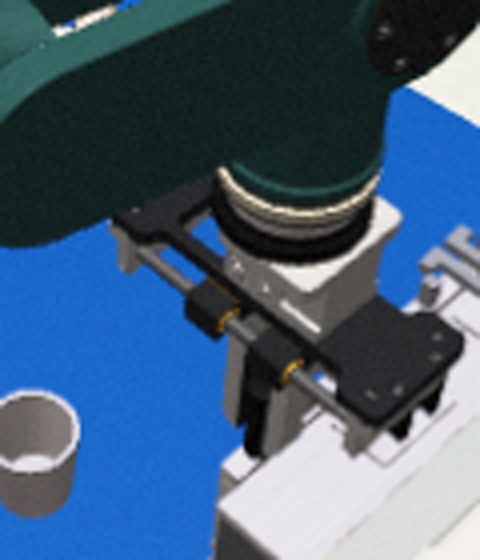

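The gap reads 17.8 mm on a 16 mm bar, so the pads may be catching the 20 mm cap. I'll regrip 4 mm lower.

>>> servo_tool([
  [[0,0,0,0,160],[0,0,0,0,160],[0.004,0,0,0,160],[0,0,0,0,160],[0,0,0,0,255]],
])

```text
time: 19.27
tcp_pos: [0.441, -0.0527, 0.1278]
orientation: [-0.482, 0.518, 0.482, 0.517]
force: [0.2, 0.7, -0.6]
finger_gap: 0.0289
```

>>> servo_tool([
  [[0,0,0,0,255],[0,0,0,0,255],[0,0,0,0,255],[0,0,0,0,255],[0,0,0,0,255]],
])

```text
time: 19.9
tcp_pos: [0.4411, -0.0521, 0.128]
orientation: [-0.482, 0.517, 0.482, 0.518]
force: [0.6, 3.8, 0.9]
finger_gap: 0.0179
```

Run:
```python
from h import *
plan((.4409,-.0527,.128),1.505); print(manip.state()['torque'])
```

```text
t 19.90 tcp [ 0.4411 -0.0521  0.128 ] j [-0.25 -0.12  1.73  0.    1.53 -1.75] gap 0.0179 F [0.6 3.8 0.9]
 tool d [ 0.      0.0002 -0.0006] turn(x) -0.005 (jaw yaw now 1.500)
[ 0.59714582 -0.08896315  0.02456942]
```

>>> servo_tool([
  [[0,-0.0008,0.0188,0.08,255],[0,-0.0008,0.0188,0.08,255],[0,-0.0008,0.0188,0.08,255],[0,-0.0008,0.0188,0.08,255],[0,0,0,0,255]],
])

```text
time: 20.52
tcp_pos: [0.4575, 0.02, 0.128]
orientation: [-0.394, 0.588, 0.394, 0.586]
force: [-3.9, -1.0, 3.2]
finger_gap: 0.0183
```

```bash
cat >> h.py <<'E'
H=np.array([.6754,-.0681]); CY=-.0653
def gate(p):
    d=np.asarray(p)[:2]-H; c,s=np.cos(CY),np.sin(CY); x=c*d[0]+s*d[1]; y=-s*d[0]+c*d[1]
    return np.arctan2(y,-x),np.hypot(x,y)
def gtarget(q,z=.128):
    x,y=-.235*np.cos(q),.235*np.sin(q); c,s=np.cos(CY),np.sin(CY)
    return (H[0]+c*x-s*y,H[1]+s*x+c*y,z)
E
python3 - <<'E'
from h import *
print(gate(pose()[0])); plan(gtarget(.32),CY+np.pi/2-.32)
c=snap('top','t9.png'); zoom(c,(300,80,520,245),'t9z.png',3.2)
E
```

```text
(np.float64(0.3188131506115963), np.float64(0.23499472190658616))
t 20.52 tcp [0.4575 0.02   0.128 ] j [-0.08 -0.09  1.7  -0.    1.53 -1.26] gap 0.0183 F [-3.9 -1.   3.2]
 tool d [-0.      0.      0.0003] turn(x) -0.003 (jaw yaw now 1.182)
```

View pics/t9z.png

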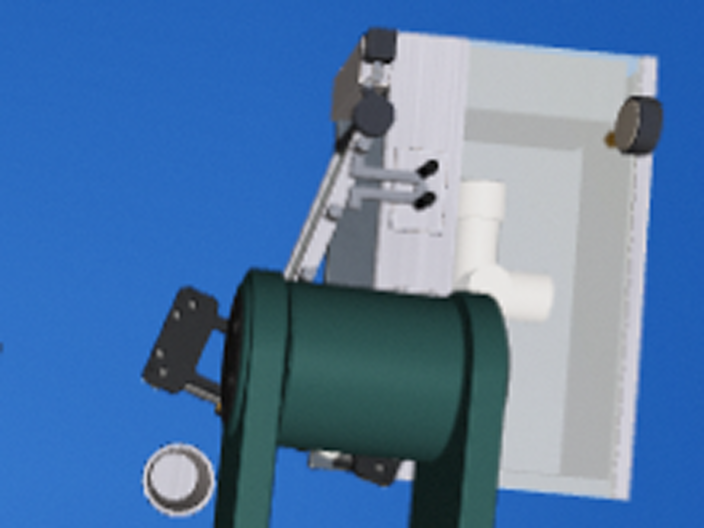

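The gate follows: its rail runs from the hinge (zoom 370,115) to the gripper. The cup is clear. I'll continue through the detent.

>>> servo_tool([
  [[0,-0.0008,0.0188,0.08,255],[0,-0.0008,0.0188,0.08,255],[0,-0.0008,0.0188,0.08,255],[0,-0.0008,0.0188,0.08,255],[0,-0.0008,0.0188,0.08,255]],
])

```text
time: 21.2
tcp_pos: [0.5093, 0.0987, 0.1279]
orientation: [-0.267, 0.655, 0.27, 0.653]
force: [-5.4, 2.1, 2.7]
finger_gap: 0.018
```

Run:
```python
from h import *
print(gate(pose()[0])); plan(gtarget(.72),CY+np.pi/2-.72)
```

```text
(np.float64(0.7220658295879352), np.float64(0.23542668913941828))
t 21.20 tcp [0.5093 0.0987 0.1279] j [ 0.08  0.05  1.57  0.    1.53 -0.7 ] gap 0.0180 F [-5.4  2.1  2.7]
 tool d [-0.0001 -0.0004 -0.0005] turn(x) -0.007 (jaw yaw now 0.779)
```

>>> servo_tool([
  [[0,-0.0012,0.0235,0.1,255],[0,-0.0012,0.0235,0.1,255],[0,-0.0012,0.0235,0.1,255],[0,-0.0012,0.0235,0.1,255],[0,-0.0012,0.0235,0.1,255]],
])

```text
time: 21.82
tcp_pos: [0.6106, 0.1586, 0.128]
orientation: [-0.097, 0.701, 0.1, 0.699]
force: [-3.5, 4.1, 4.7]
finger_gap: 0.0179
```

>>> servo_tool([
  [[0,-0.001,0.0212,0.09,255],[0,0,0,0,255],[0,0,0,0,255],[0,0,0,0,255]],
])

```text
time: 22.32
tcp_pos: [0.6312, 0.1634, 0.1281]
orientation: [-0.066, 0.704, 0.07, 0.703]
force: [-4.7, 5.6, 2.2]
finger_gap: 0.0185
```

Run:
```python
from h import *
print(gate(pose()[0])); plan(gtarget(1.31),CY+np.pi/2-1.31)
c=snap('top','t10.png'); zoom(c,(240,80,520,245),'t10z.png',2.8)
c=snap('side','s10.png');
```

```text
(np.float64(1.3167257311455562), np.float64(0.2357299468250961))
t 22.32 tcp [0.6312 0.1634 0.1281] j [ 0.16  0.34  1.23  0.    1.58 -0.03] gap 0.0185 F [-4.7  5.6  2.2]
 tool d [ 0.0001 -0.0007 -0.0016] turn(x) -0.003 (jaw yaw now 0.193)
```

View pics/t10z.png

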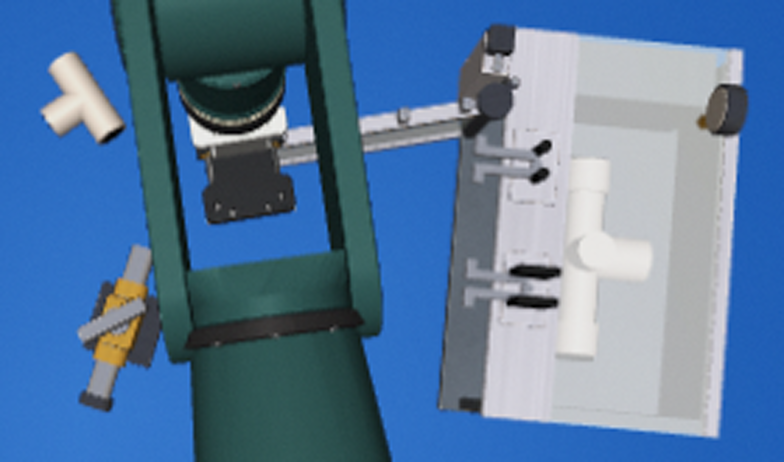

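View pics/s10.png

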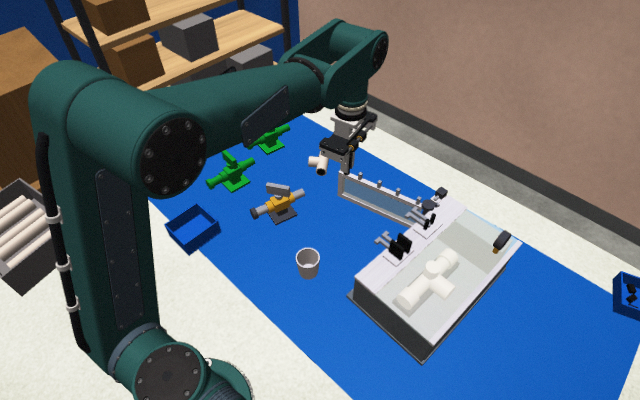

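The gate stands at about 75° (top zoom: rail from 490,100 to 250,150) and both catches are in. I'll check the bystanders and the valve against the first picture, then hand in.

Run:
```python
from h import *
a=cv2.imread('pics/side0.png').astype(int); b=manip.camera('side')['img'].astype(int)
for n,(x0,y0,x1,y1) in dict(cup=(290,243,330,283),bin=(160,200,225,258),tee=(305,146,320,178),pipe=(245,205,300,226)).items():
    d=np.abs(a-b)[y0:y1,x0:x1].max(2); print(n,'mean diff %.1f'%d.mean(),'frac>50 %.3f'%(d>50).mean())
st=manip.state(); print(gate(st['tcp_pos']),st['finger_gap'],st['time'])
manip.finish_job()
```

```text
cup mean diff 43.2 frac>50 0.208
bin mean diff 41.7 frac>50 0.194
tee mean diff 46.0 frac>50 0.210
pipe mean diff 36.9 frac>50 0.102
(np.float64(1.3163009072700356), np.float64(0.23575267780832837)) 0.01804806496419097 22.475
the job is handed in; nothing more can be done
```

Run:
```python
import cv2,numpy as np
for A,B,L in (('side0','s10',dict(cup=(290,243,330,283),bin=(160,200,225,258),tee=(303,144,320,178),pipe=(247,205,272,222))),):
    a=cv2.imread(f'pics/{A}.png',0); b=cv2.imread(f'pics/{B}.png',0)
    for n,(x0,y0,x1,y1) in L.items():
        r=cv2.matchTemplate(b[y0-8:y1+8,x0-8:x1+8],a[y0:y1,x0:x1],cv2.TM_CCOEFF_NORMED); _,v,_,m=cv2.minMaxLoc(r); print(n,'shift',m[0]-8,m[1]-8,'corr %.3f'%v)
```

```text
cup shift 0 0 corr 0.994
bin shift 0 0 corr 0.997
tee shift 0 0 corr 0.996
pipe shift 0 0 corr 0.995
```

I did the whole job in the order asked and handed it in at 22.5 s, with the arm still holding the gate open by its pull.

- **Valve:** I turned the T-handle by 0.56 rad. The bar is now at a yaw of about 0.50 rad. The pipe measures about -0.265 rad, with single readings from -0.23 to -0.29. That gives roughly 0.77 rad (44°), good to about 2°.
- **Catches:** I squeezed the large one first, then the small one. Each stopped at a 32–33 mm finger gap against 34 mm nominal, and later pictures show both still in.
- **Gate:** I swung it past the detent to about 1.316 rad (75.4°), still gripped at 45 N. The tool stayed within 1 mm of the expected 235 mm radius, and wrist forces in the readings stayed under 10 N.
- **Cup, bin and pipe tee:** Template matching between the first and last side pictures shows zero pixels of shift for all three.

Two checks disagreed:
- **Finger gap on the pull:** It read 18 mm on a 16 mm bar, and regripping 4 mm lower did not change it. The grip held throughout the swing.
- **Picture differences:** A raw comparison of first and last pictures gave large values everywhere, even on the fixed pipe. I put that down to a brightness change. I had already handed the job in when I saw it, so the template matching was done afterwards on a picture taken just before.

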